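# Lock the bar-width stop onto the soap cutter

## Task

Fit the loose bar-width stop (white face, dark wooden rib, aluminium foot) to the small soap cutter with the steel track in the middle of the bench: set its foot down over the two screw heads on the track so that they come up through the round ends of its keyholes, then press the foot flat and slide it away from the cutter's soap block until the brass spring catch snaps up through its hole and the stop is locked, and let go. Work gently and by feel, never bearing on the cutter with more than about 60 N, and leave the soap block and the red and yellow pigment jars where they are.

Things in the scene. Friction and masses are not known exactly. Their poses are not given: they have to be found in the camera images.
- bed: Soap cutter, fixed: pale wooden bed 270 x 150 mm, top 30 mm above the table. Origin on the table under its centre; +x along its length to the open end, away from the soap block; +y to the edge with the raised wire bow (at x = -62, beyond y = +74 mm). A steel track plate, 143 x 124 x 4 mm, is clamped on top of it, its upper face 34 mm above the table; it does not give.
- seat (a point): Point on the track's upper face (bed x = +10, y = 0, height 34 mm), axes as the bed's. Here the centre of the stop's foot underside comes when both screw heads pass the round ends, if the track is clamped at its nominal place. The track may be clamped up to 16 mm off either way along x; this is not measured. Locked, the stop is 20 mm further along +x.
- screws (a point): Nominal midpoint between the two screws, on the track's upper face (bed x = +22 mm), axes as the bed's. Fixed to the bed, so the real screws are up to 16 mm off along x, with the track; across and in height they are true. They stand at y = -44 and +44 mm: shank 8 mm, head 16 mm across with bevelled top, head underside 6 mm and head top 11 mm above the track.
- catch (a joint): Brass spring catch on the track, a bevelled pin 10 mm across, 8 mm further along +x than the screws, at bed y = +23 mm. 0 = standing 7 mm above the track, 0.007 = pushed level. The spring takes 4 N to start, 6 N when level. The stop's foot holds it down (about 0.007) while flat and not yet locked; locked, it springs up to 0 through the hole in the foot.
- stop_mid (a point): The stop, loose, about 0.3 kg, standing on its foot. Point at its centre, 32 mm above the foot's underside; +x points away from its white face (the way it is slid; fitted, its axes match the bed's), z up. Dark wooden rib to hold it by: 16 mm thick (y -8 to +8), x -30 to +26 mm, 4 to 64 mm above the underside. White face 84 mm wide, 60 mm high, at x -36 to -30 mm.
- stop_foot (a point): Centre of the underside of the stop's foot, axes as stop_mid. Aluminium plate 72 (x) x 120 (y) x 4 mm. Keyholes at y = -44 and +44 mm: round end 19 mm across at x = +12 mm, from there a slot 10 mm wide runs to -x and lets the stop slide 21 mm on the screws. Hole for the catch 13 mm across, at x = 0, y = +23 mm.
- soap_mid (a point): Centre of the lilac soap block on the cutter, 71 x 67 x 57 mm, loose, to be left alone; its underside is 28 mm below
- pigment_red: Pigment jar with a red band and white lid, 68 mm across, 56 mm high, loose, to be left alone; origin at the centre of its underside
- pigment_yellow: Pigment jar with a yellow band and white lid, 66 mm across, 53 mm high, loose, to be left alone; origin at the centre of its underside
There are look-alikes about, which are no part of the job. Leave any green or orange look-alike of the part that bears stop_mid alone.

How it is judged:
By the outcome, as a careful person would: the job done as asked, in the order asked, and still so for the second after the job is handed in, with the robot touching nothing.
It also fails if it takes over 67 s, if anything falls off the work surface, if the arm or the gripper's body presses on something with over 40 N, if the wrist force passes 120 N, or if a joint passes its speed limit or range.

## Robot

A 7-joint arm with a two-finger parallel gripper is mounted at the origin on a cart in front of the work surface, level with it; the furniture and walls round the work are solid. World frame = base frame: x ahead of the robot, y to its left, z up, the work surface at z = 0. Lengths are in mm, angles in rad, forces in N, time in s.
With the tool pointing down it reaches from about 400 to 875 mm from the base axis. Payload 4.4 kg.
Tool frame: the origin (TCP) lies at the very end of the fingers, on their centre line; the grasp point (between the pads) lies 19 mm behind it (ctrl.grasp_offset is the distance from the TCP to the grasp point, in mm); z points along the fingers, y is the line along which they close (so a half turn about z gives the same grasp; the last joint's range is limited). The gripper opens to 85 mm and grips with 20 to 120 N. Pads are 22 mm wide; open, the fingers measure 114 mm over their backs; the gripper's body (76 mm by 85 mm) begins 54 mm behind the grasp point. The pads swing forward as they close: fully open they stand 13 mm farther back than shut.
Start: joints at [-1.244, 0.628, 0.038, 1.517, -0.027, 0.996, -0.02], TCP at [248.783, 600.521, 231.313] pointing down, gripper open.
Joint ranges: [-3.06, 3.06], [-0.37, 2.12], [-1.25, 1.32], [0.18, 2.47], [-1.1, 4.24], [0.23, 1.98], [-2.94, 2.94]. Speed limits (rad/s): [2.57, 2.57, 3.14, 3.14, 3.14, 3.14, 3.14].

## Interface

Orientations are given as [roll, pitch, yaw] about the fixed x, y, z axes, in that order (R = Rz(yaw) Ry(pitch) Rx(roll)).
In Python, from cell import status, cams, ctrl gives the robot as it stands.
- The arm moves only by the tool move_arm, never from a script. Its argument "plan" is a list of rows, each a list of 3 entries, a list of its own where there are three numbers: the shift along the world's x, y, z in mm, then the turn, a rotation vector about the world's x, y, z in degrees, then the opening, from 0 (shut) to 1 (fully open). In form: [[[x, y, z], [wx, wy, wz], gripper], ...]. A call has 1 to 10 rows; each row shifts and turns the commanded pose from where the row before left it; what a row does not reach is not made up. A row lasts 1/8 s, in which the tool goes at most 62.5 mm and 10.7 degrees, less where a joint would pass 70% of its speed; a pose out of reach is approached as far as the arm can. A call with a gripper value outside its range is refused whole. The fingers move at their own pace and stop on an object; the grip force is fixed at half the most. Time passes only in rows, so rows that do not move let the fingers close. It gives the time, the measured TCP pose, the force, the opening and the grip force at its end, in the units of the state.
- status.read_state(): the state, without advancing time (a new reading comes with each control period).
- cams.get_image(name): name is "scene" or "top" or "wrist"; returns the picture (384x512x3 uint8, blue, green, red); there is no depth.
- cams.camera_params(name): a dict with "K" (3x3 intrinsics, pixels), "k1" (the pictures are not rectified: a ray, as slopes to the right and down, at radius r is drawn at 1 + k1 r^2 times it, then the intrinsics apply), "pose" (4x4, takes a point from camera to world coordinates); the wrist camera has in their place "tool_from_camera" (4x4, takes a point from camera to tool coordinates, whose origin is the TCP and whose axes are the flange's). Camera axes: x right, y down, z forward; pixel columns grow to the right and rows downward; lengths in mm; the calibration is good to about 2 mm. A picture is of the moment at which its call begins: read the wrist's pose just before it. camera_params takes no time and is no camera call.
- ctrl.finish_job(): hands the job in; it is judged then, once.
The state is a dict: "clock": time; "qpos": joint angles; "qd": joint speeds; "tau": joint torques, N m; "eef_pos": TCP position; "tool_rot": TCP orientation; "force": force on the tool from outside, world axes, zero at the start; "torque": the same for the moment, N m; "width": finger opening in mm; "gripper_force": force on a finger pad.
Only numpy, scipy, OpenCV 4.12 (cv2) and the standard library are available. Lean on these libraries where they do the work, as an engineer would, in place of code of your own. Each camera call takes 0.05 s, during which the arm holds its last target. There are 200 camera calls.

## Working session

There is one attempt and no reset: what is moved stays moved. The work goes in short steps, Python scripts to look and compute and a tool call to move; the robot and the scene stay as the last step left them, time stands still between calls to the robot, and variables do not carry over. Pictures are saved under pics/ and viewed, at most 10 in all, crops included, and the job is handed in when it is done.

Besides the shell and the picture viewer there is one more tool, called as name(argument=value, ...) on one line, values as JSON. move_arm: Moves the arm, as the interface text tells. Its arguments: {"type":"object","properties":{"plan":{"type":"array","items":{"type":"array"}}},"required":["plan"]}

```bash
mkdir -p pics; ls
cat > h.py <<'E'
import numpy as np, cv2
from cell import status, cams, ctrl
from scipy.spatial.transform import Rotation as R
def ray(name,u,v,T=None):
    p=cams.camera_params(name);K=np.array(p["K"]);k1=p["k1"]
    d=np.array([(u-K[0,2])/K[0,0],(v-K[1,2])/K[1,1]]);s=d.copy()
    for _ in range(20): s=d/(1+k1*(s@s))
    T=np.array(p["pose"]) if T is None else T
    return T[:3,3],T[:3,:3]@np.array([s[0],s[1],1])
def wristT():
    s=status.read_state();p=cams.camera_params("wrist")
    T=np.eye(4);T[:3,:3]=R.from_euler('xyz',s["tool_rot"]).as_matrix();T[:3,3]=s["eef_pos"]
    return T@np.array(p["tool_from_camera"])
def onz(name,u,v,z,T=None):
    o,d=ray(name,u,v,T);return (o+d*(z-o[2])/d[2]).round(1)
E
python3 - <<'E'
from h import *
print(status.read_state())
a=cams.get_image("scene");b=cams.get_image("top")
cv2.imwrite("pics/scene.png",a);cv2.imwrite("pics/top.png",b)
for n in("scene","top"):print(cams.camera_params(n))
E
```

```text
pics
{'clock': 0.0, 'qpos': array([-1.24379145,  0.62929582,  0.03842288,  1.51838037, -0.02702227,
        0.99631558, -0.01999427]), 'qd': array([-0.00020072, -0.00031171,  0.00201222, -0.00099021,  0.00181883,
        0.00210013, -0.0002313 ]), 'tau': array([ 1.89355138e-03, -5.63408589e+01,  1.22632798e+00, -1.93442184e+01,
        1.07866983e-02,  1.05932631e-02, -2.56532033e-06]), 'eef_pos': array([248.52231912, 599.92804588, 230.41738926]), 'tool_rot': array([-3.13971050e+00, -7.26577683e-06,  2.74879652e+00]), 'force': array([-0.53153649, -0.63616298,  0.23268763]), 'torque': array([-0.01796061, -0.03914743, -0.00348298]), 'gripper_force': 0.0, 'width': 85.1524711878402}
{'K': array([[361.3071111 ,   0.        , 252.98068869],
       [  0.        , 361.3071111 , 182.43802724],
       [  0.        ,   0.        ,   1.        ]]), 'k1': -0.0756318991189725, 'pose': array([[ 6.98145950e-01, -3.76897703e-01,  6.08720259e-01,
        -9.00702211e+01],
       [-7.15950712e-01, -3.70619089e-01,  5.91655364e-01,
        -5.78523234e+02],
       [ 2.60980005e-03, -8.48875499e-01, -5.28586394e-01,
         6.26656620e+02],
       [ 0.00000000e+00,  0.00000000e+00,  0.00000000e+00,
         1.00000000e+00]])}
{'K': array([[414.12688103,   0.        , 252.14714671],
       [  0.        , 414.12688103, 194.482777  ],
       [  0.        ,   0.        ,   1.        ]]), 'k1': -0.15306221066416947, 'pose': array([[ 1.67499300e-02, -9.91701507e-01,  1.27465917e-01,
         3.87232431e+02],
       [-9.99829096e-01, -1.56151458e-02,  9.89679290e-03,
         5.61711989e+01],
       [-7.82426557e-03, -1.27609903e-01, -9.91793574e-01,
         1.24450343e+03],
       [ 0.00000000e+00,  0.00000000e+00,  0.00000000e+00,
         1.00000000e+00]])}
```

View pics/scene.png

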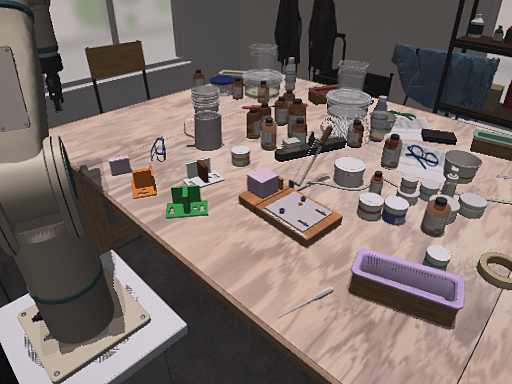

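View pics/top.png

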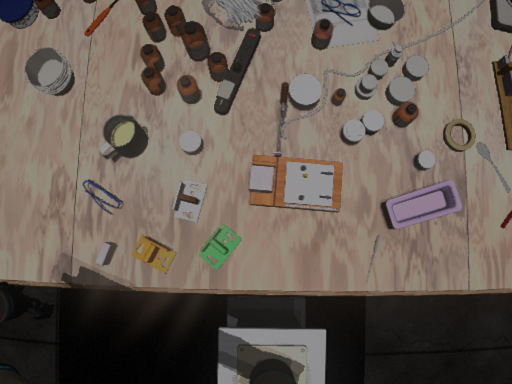

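The top view has three candidates: the white/aluminium stop with the dark rib at about (188,201), a green look-alike at (221,247) and an orange one at (153,253). The one at (188,201) fits the description (white face, dark wood rib, aluminium foot). The cutter is at about (295,183), with its open end to the right (+u). I'll confirm with an enlarged crop.

Run:
```python
from h import *
b=cv2.imread("pics/top.png");a=cv2.imread("pics/scene.png")
A=cv2.resize(b[170:230,160:220],(360,360),interpolation=cv2.INTER_CUBIC)
B=cv2.resize(b[145:217,243:348],(525,360),interpolation=cv2.INTER_CUBIC)[:, :430]
C=cv2.resize(a[140:200,170:235],(260,240),interpolation=cv2.INTER_CUBIC)
D=cv2.resize(a[165:245,230:345],(345,240),interpolation=cv2.INTER_CUBIC)
o=np.zeros((600,790,3),np.uint8);o[:360,:360]=A;o[:360,360:790]=B;o[360:,:260]=C;o[360:,300:645]=D
cv2.imwrite("pics/crop1.png",o)
```

```text
(no output)
```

View pics/crop1.png

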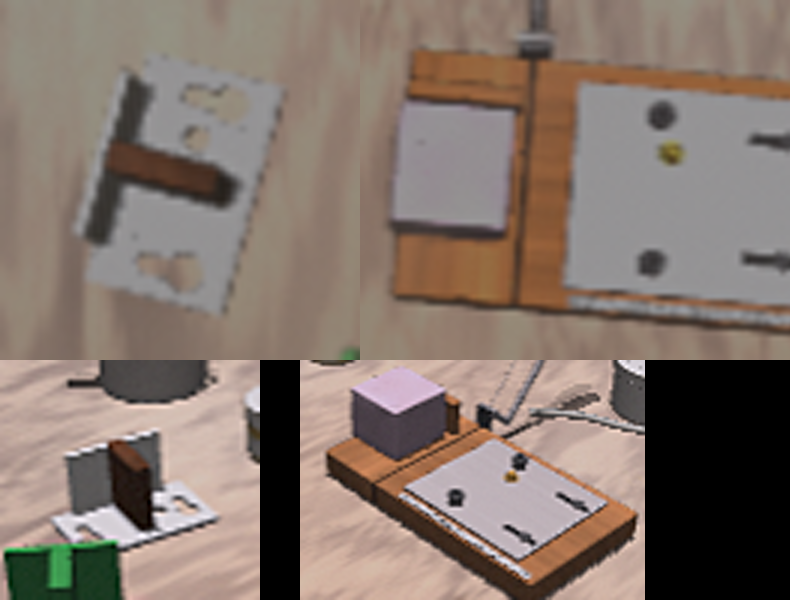

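The crop shows the stop with its white face on the left, its dark rib pointing right and open keyholes on an aluminium foot. On the cutter, the screw heads are at about (303.4,168) and (301.4,197.4) in the top view, and the brass catch is at (305.2,175.6).

Run:
```python
from h import *
print("screws",onz("top",303.4,168,45),onz("top",301.4,197.4,45),"catch",onz("top",305.2,175.6,41))
f=lambda x,y:(160+x/6,170+y/6)
print("rib",onz("top",*f(110,157),64),onz("top",*f(218,184),64))
print("footR",onz("top",*f(285,92),4),onz("top",*f(222,312),4),"L",onz("top",*f(90,282),4))
print("soap top",onz("top",262,178,86),cams.camera_params("wrist"))
s=status.read_state();print(R.from_euler('xyz',s["tool_rot"]).as_matrix().round(3))
```

```text
screws [622.5 -81.8  45. ] [535.1 -75.9  45. ] catch [600.6 -87.5  41. ]
rib [530.7 281.2  64. ] [518.5 228.4  64. ]
footR [572.5 204.6   4. ] [460.6 233.    4. ] L [474.4 300.5   4. ]
soap top [583.7  40.6  86. ] {'K': array([[277.7564554 ,   0.        , 249.53669145],
       [  0.        , 277.7564554 , 197.81412461],
       [  0.        ,   0.        ,   1.        ]]), 'k1': -0.06773272955994064, 'tool_from_camera': array([[ 1.15781481e-04, -9.55794654e-01, -2.94034975e-01,
         7.47522120e+01],
       [ 9.99999716e-01, -1.08399660e-04,  7.46133221e-04,
        -9.52960618e-02],
       [-7.45023435e-04, -2.94034978e-01,  9.55794369e-01,
        -1.41952484e+02],
       [ 0.00000000e+00,  0.00000000e+00,  0.00000000e+00,
         1.00000000e+00]])}
[[-0.924  0.383 -0.001]
 [ 0.383  0.924 -0.002]
 [-0.    -0.002 -1.   ]]
```

move_arm(plan=[[[21,-40,0],[0,0,-4.5],1],[[21,-40,0],[0,0,-4.5],1],[[21,-40,0],[0,0,-4.5],1],[[21,-40,0],[0,0,-4.5],1],[[21,-40,0],[0,0,-4.5],1],[[21,-40,0],[0,0,-4.5],1],[[21,-40,0],[0,0,-4.5],1],[[21,-40,0],[0,0,-4.5],1],[[21,-40,0],[0,0,-4.5],1],[[21,-40,0],[0,0,-4.5],1]])

```text
clock: 1.35
eef_pos: [459.2, 199.2, 231.2]
tool_rot: [-3.141, -0.0, 1.961]
force: [0.8, -0.2, 1.1]
width: 85.4
gripper_force: 0.0
```

move_arm(plan=[[[21,-40,0],[0,0,-4.5],1],[[21,-40,0],[0,0,-4.5],1],[[21,-40,0],[0,0,-4.5],1],[[21,-40,-10],[0,0,-4.5],1],[[21,-40,-10],[0,0,-4.5],1],[[16,-40,-10],[0,0,-3.5],1],[[0,0,0],[0,0,0],1],[[0,0,0],[0,0,0],1]])

```text
clock: 2.35
eef_pos: [579.3, -38.7, 200.9]
tool_rot: [-3.14, -0.001, 1.51]
force: [0.5, 0.8, -0.5]
width: 85.2
gripper_force: 0.0
```

Run:
```python
from h import *
s=status.read_state();T=wristT();np.save("Tw1.npy",T)
cv2.imwrite("pics/w1.png",cams.get_image("wrist"))
print(s["clock"],s["eef_pos"],s["tool_rot"],s["qpos"].round(2))
```

```text
2.35 [579.28291748 -38.65524415 200.8937813 ] [-3.14028718e+00 -9.00244428e-04  1.51018647e+00] [-0.22  0.59  0.38  1.76 -0.28  0.85  0.23]
```

View pics/w1.png

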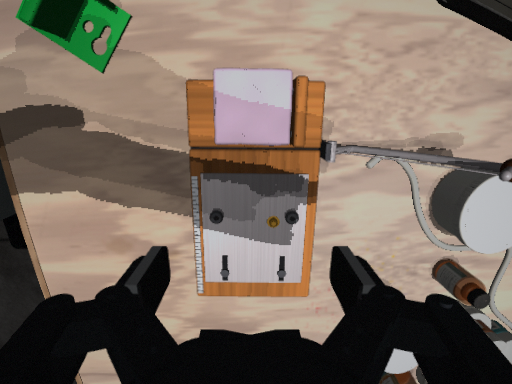

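The wrist view shows the screw heads at about (217,216) and (292,216), the catch at (273,222), and the green look-alike at the upper left.

```bash
cat > scr.py <<'E'
from h import *
def screws():
    b=cv2.imread("pics/w1.png");T=np.load("Tw1.npy");g=b.max(2)
    P=[]
    for u,v in((217,216),(292,216)):
        w=g[v-12:v+13,u-12:u+13];m=(w<75).astype(np.uint8)
        n,l,st,c=cv2.connectedComponentsWithStats(m);i=1+np.argmax(st[1:,4]);print(st[i],c[i]+[u-12,v-12])
        P.append(onz("wrist",*(c[i]+[u-12,v-12]),43,T))
    h=cv2.cvtColor(b,cv2.COLOR_BGR2HSV)[210:234,262:285];m=((h[...,1]>150)&(abs(h[...,0].astype(int)-23)<6)).astype(np.uint8)
    n,l,st,c=cv2.connectedComponentsWithStats(m);i=1+np.argmax(st[1:,4]);print(st[i],c[i]);print("catch",onz("wrist",*(c[i]+[262,210]),39,T))
    return P
if __name__=="__main__":
    P=screws();a,c=P;y=(c-a)[:2];L=np.hypot(*y);y/=L;x=np.array([y[1],-y[0]]);m=(a+c)[:2]/2
    print(P,L,"yaw y",np.degrees(np.arctan2(y[1],y[0])),"seat",m-12*x,"x",x)
E
python3 scr.py
```

```text
[  5   4  14  16 176] [216.38636364 215.42045455]
[  5   5  14  15 153] [290.89542484 216.37908497]
[  5   7  12  10 100] [10.79 11.44]
catch [603.9 -87.4  39. ]
[array([539. , -74.4,  43. ]), array([624.7, -80.8,  43. ])] 85.93864090151769 yaw y -4.270870271460803 seat [582.74366086 -65.63332251] x [-0.07447174 -0.99722312]
```

move_arm(plan=[[[-6,40,0],[0,0,-1.3],1],[[-6,40,0],[0,0,-1.3],1],[[-6,40,0],[0,0,-1.3],1],[[-6,40,0],[0,0,-1.3],1],[[-6,40,-10],[0,0,-1.3],1],[[-6,40,-10],[0,0,-1.3],1],[[-6,40,-10],[0,0,-1.2],1],[[-6,39,-10],[0,0,-1.2],1],[[0,0,0],[0,0,0],1],[[0,0,0],[0,0,0],1]])

```text
clock: 3.65
eef_pos: [531.1, 280.1, 161.6]
tool_rot: [3.142, 0.0, 1.334]
force: [-0.5, -0.0, 1.2]
width: 85.7
gripper_force: 0.0
```

Run:
```python
from h import *
s=status.read_state();T=wristT();np.save("Tw2.npy",T)
b=cams.get_image("wrist");cv2.imwrite("pics/w2.png",b)
cv2.imwrite("pics/w2c.png",cv2.resize(b[120:300,140:400],(780,540),interpolation=cv2.INTER_CUBIC))
print(s["clock"],s["eef_pos"],s["tool_rot"],s["qpos"].round(2))
```

```text
3.65 [531.10167394 280.05736838 161.56095742] [3.14157753e+00 1.18997595e-04 1.33363059e+00] [-0.8   0.68  0.43  1.74 -0.37  0.81 -0.42]
```

View pics/w2c.png

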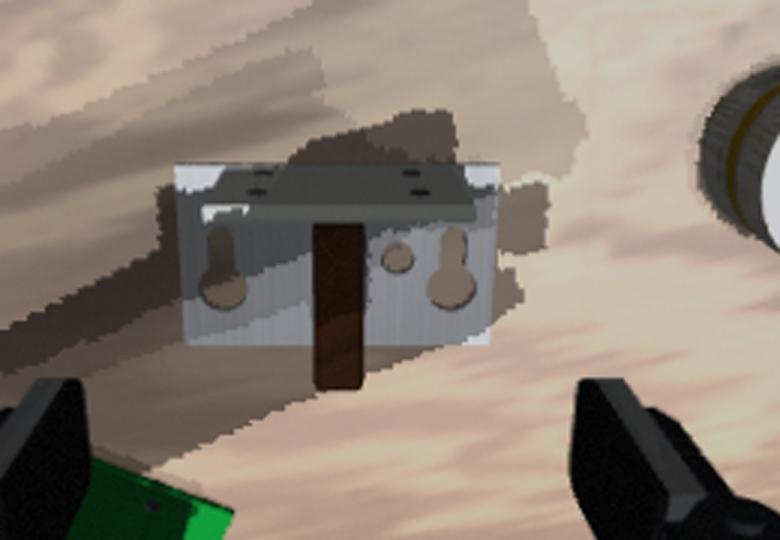

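The crop shows the round ends of the keyholes at crop (223,286) and (452,286). The foot's lower corners are at (183,346) and (490,346), and the rib top spans 312–366 across, from row 223 to 388.

Run:
```python
from h import *
T=np.load("Tw2.npy");q=lambda x,y,z:onz("wrist",140+(x+.5)/3-.5,120+(y+.5)/3-.5,z,T)
for a,b in(((223,286,4),(452,286,4)),((183,346,4),(490,346,4)),((312,300,64),(366,300,64)),((339,224,64),(339,388,64))):
    A,B=q(*a),q(*b);d=(B-A)[:2];print(A,B,"mid",(A+B)/2,"L",np.hypot(*d),"ang",np.degrees(np.arctan2(d[1],d[0])))
```

```text
[482.9 253.    4. ] [568.3 232.3   4. ] mid [525.6  242.65   4.  ] L 87.87291960553033 ang -13.625074631340976
[460.7 232.5   4. ] [578. 204.   4.] mid [519.35 218.25   4.  ] L 120.71263397010274 ang -13.656349351694216
[521.4 262.1  64. ] [537.6 258.2  64. ] mid [529.5  260.15  64.  ] L 16.662832892398633 ang -13.535856369134324
[535.2 283.9  64. ] [522.6 230.8  64. ] mid [528.9  257.35  64.  ] L 54.57444456886389 ang -103.34872711328741
```

move_arm(plan=[[[-2.5,-13,-20],[0,0,0],1],[[-2,-13,-30],[0,0,0],1],[[0,0,-35],[0,0,0],1],[[0,0,-30],[0,0,0],1],[[0,0,-15],[0,0,0],1],[[0,0,-11],[0,0,0],1],[[0,0,0],[0,0,0],1],[[0,0,0],[0,0,0],0.4],[[0,0,0],[0,0,0],0.4]])

```text
clock: 4.82
eef_pos: [527.8, 253.8, 21.1]
tool_rot: [3.14, -0.001, 1.332]
force: [-0.0, 0.4, -0.2]
width: 51.4
gripper_force: 0.0
```

move_arm(plan=[[[0,0,0],[0,0,0],0],[[0,0,0],[0,0,0],0],[[0,0,0],[0,0,0],0],[[0,0,0],[0,0,0],0],[[0,0,0],[0,0,0],0],[[0,0,0],[0,0,0],0],[[0,0,0],[0,0,0],0]])

```text
clock: 5.7
eef_pos: [527.7, 253.7, 20.7]
tool_rot: [3.141, -0.001, 1.332]
force: [-0.4, 0.4, 5.3]
width: 15.1
gripper_force: 59.8
```

move_arm(plan=[[[0,0,10],[0,0,0],0],[[0,0,30],[0,0,0],0],[[0,0,40],[0,0,0],0],[[0,0,40],[0,0,0],0],[[0,0,10],[0,0,0],0],[[0,0,0],[0,0,0],0],[[0,0,0],[0,0,0],0]])

```text
clock: 6.58
eef_pos: [525.9, 253.2, 148.6]
tool_rot: [-3.139, 0.002, 1.332]
force: [0.0, 0.4, -2.9]
width: 15.4
gripper_force: 59.0
```

move_arm(plan=[[[7,-20,0],[0,0,1.5],0],[[7,-40,0],[0,0,1.5],0],[[7,-40,0],[0,0,1.5],0],[[7,-40,0],[0,0,1.5],0],[[7,-40,0],[0,0,1.5],0],[[7,-40,0],[0,0,1],0],[[7,-40,0],[0,0,1],0],[[6,-40,0],[0,0,0],0],[[0,-20,0],[0,0,0],0],[[0,0,0],[0,0,0],0]])

```text
clock: 7.82
eef_pos: [581.3, -67.9, 149.3]
tool_rot: [-3.139, 0.0, 1.494]
force: [0.3, 0.6, -3.0]
width: 15.5
gripper_force: 58.8
```

Run:
```python
from h import *
s=status.read_state();T=wristT();np.save("Tw3.npy",T)
b=cams.get_image("wrist");cv2.imwrite("pics/w3.png",b)
cv2.imwrite("pics/w3c.png",cv2.resize(b[100:360,110:410],(690,598),interpolation=cv2.INTER_CUBIC))
print(s["clock"],s["eef_pos"],s["tool_rot"],s["force"],s["torque"])
```

```text
7.825 [581.27195671 -67.86693727 149.34489366] [-3.13944255e+00  3.11280180e-04  1.49437724e+00] [ 0.25891513  0.60211682 -3.04340503] [ 0.04914267  0.00447157 -0.03356848]
```

View pics/w3c.png

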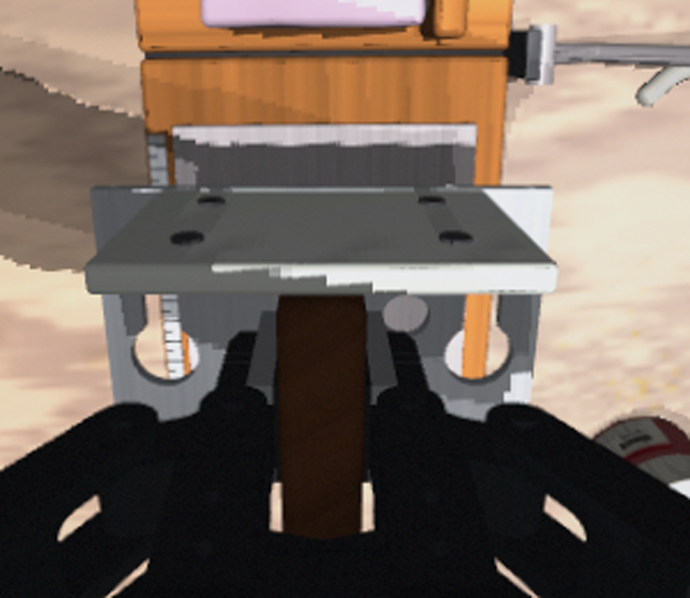

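The held stop is straight. Its round ends are at crop (165.5,349) and (477.5,349), and the soap and track are visible beyond it.

Run:
```python
from h import *
T=np.load("Tw3.npy");q=lambda x,y,z:onz("wrist",110+(x+.5)/2.3-.5,100+(y+.5)/2.3-.5,z,T)
s=np.array([581.27,-67.87]);a=1.49438
tx=np.array([np.cos(a),np.sin(a)]);ty=np.array([np.sin(a),-np.cos(a)])
for z in(130,132.6,135):
  A,B=q(165.5,349,z),q(477.5,349,z);d=(B-A)[:2];m=((A+B)/2)[:2];print(z,m,np.hypot(*d),np.degrees(np.arctan2(d[1],d[0])),"tool x,y",(m-s)@tx,(m-s)@ty)
A,B=q(277,420,176),q(366,420,176);print("rib",((A+B)/2)[:2],np.hypot(*(B-A)[:2]),(((A+B)/2)[:2]-s)@ty)
print("tool y ang",np.degrees(a)-90)
```

```text
130 [580.45 -79.05] 88.1549771708892 -4.358826621561734 tool x,y -11.209973749063304 0.035896313343708255
132.6 [580.55 -77.7 ] 86.75142650123973 -4.363246915831104 tool x,y -9.856279265791278 0.032542813845347594
135 [580.7  -76.35] 85.44758627369171 -4.362705857301048 tool x,y -8.498767683674766 0.07904339899839377
rib [581.1  -71.15] 18.660385848100805 0.080897796383066
tool y ang -4.378333011240031
```

move_arm(plan=[[[1.3,1.5,-20],[0,0,0.2],0],[[0,0,-25],[0,0,0],0],[[0,0,-20],[0,0,0],0],[[0,0,-8],[0,0,0],0],[[0,0,-5],[0,0,0],0],[[0,0,0],[0,0,0],0],[[0,0,0],[0,0,0],0]])

```text
clock: 8.75
eef_pos: [584.1, -64.9, 73.0]
tool_rot: [3.14, -0.0, 1.501]
force: [-0.9, 0.4, -3.1]
width: 15.7
gripper_force: 58.7
```

Run:
```python
from h import *
s=status.read_state();T=wristT();np.save("Tw4.npy",T)
b=cams.get_image("wrist");cv2.imwrite("pics/w4.png",b)
cv2.imwrite("pics/w4c.png",cv2.resize(b[180:290,140:360],(800,400),interpolation=cv2.INTER_CUBIC))
print(s["clock"],s["eef_pos"],s["tool_rot"],s["force"],s["torque"])
```

```text
8.75 [584.07676798 -64.91633065  72.96785556] [ 3.14038663e+00 -8.81815142e-05  1.50095159e+00] [-0.85042607  0.44663743 -3.06433323] [ 0.02110925 -0.03808531 -0.02086331]
```

View pics/w4c.png

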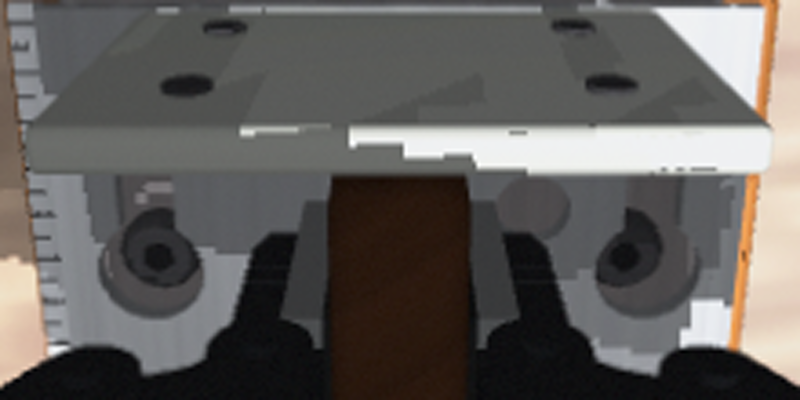

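Both screw heads show through the round ends. The sockets are at crop (158,257) and (625,257), and the hole centres are at about (151,266) and (648,266).

Run:
```python
from h import *
T=np.load("Tw4.npy");k=800/220;q=lambda x,y,z:onz("wrist",140+(x+.5)/k-.5,180+(y+.5)/k-.5,z,T)
for n,a,b,zs in(("hole",(151.5,266),(648.5,266),(54,56.3)),("screw",(158,257),(625,257),(43,44.5))):
  for z in zs:
    A,B=q(*a,z),q(*b,z);d=(B-A)[:2];print(n,z,(A+B)/2,np.hypot(*d),np.degrees(np.arctan2(d[1],d[0])))
```

```text
hole 54 [583.5  -76.85  54.  ] 88.82370179180771 -4.067233599563547
hole 56.3 [583.55 -75.65  56.3 ] 87.52702439818238 -4.12759170251172
screw 43 [581.6  -80.75  43.  ] 88.82370179180782 -4.067233599563551
screw 44.5 [581.7  -79.95  44.5 ] 88.02573487338809 -4.104166606769275
```

move_arm(plan=[[[-1.8,-3.5,0],[0,0,0],0],[[0,0,-3],[0,0,0],0],[[0,0,-2],[0,0,0],0],[[0,0,-2],[0,0,0],0],[[0,0,-1.5],[0,0,0],0],[[0,0,0],[0,0,0],0]])

```text
clock: 9.55
eef_pos: [581.7, -68.4, 63.6]
tool_rot: [-3.141, -0.0, 1.501]
force: [-0.1, 0.2, -3.2]
width: 15.4
gripper_force: 58.7
```

move_arm(plan=[[[0,0,-1],[0,0,0],0],[[0,0,-1],[0,0,0],0],[[0,0,0],[0,0,0],0]])

```text
clock: 9.93
eef_pos: [581.8, -68.5, 61.8]
tool_rot: [-3.142, -0.0, 1.501]
force: [-0.3, 0.1, -4.0]
width: 15.1
gripper_force: 59.0
```

move_arm(plan=[[[0,0,-1],[0,0,0],0],[[0,0,-1],[0,0,0],0],[[0,0,0],[0,0,0],0]])

```text
clock: 10.3
eef_pos: [581.9, -68.5, 60.0]
tool_rot: [3.141, -0.0, 1.501]
force: [-0.5, 0.1, 0.8]
width: 15.5
gripper_force: 59.4
```

move_arm(plan=[[[0,0,-1],[0,0,0],0],[[0,0,-1],[0,0,0],0],[[0,0,0],[0,0,0],0]])

```text
clock: 10.68
eef_pos: [581.9, -68.5, 57.8]
tool_rot: [3.141, -0.0, 1.501]
force: [-1.0, 1.4, 1.7]
width: 15.3
gripper_force: 59.5
```

move_arm(plan=[[[0,0,-1],[0,0,0],0],[[0,0,-1],[0,0,0],0],[[0,0,0],[0,0,0],0]])

```text
clock: 11.05
eef_pos: [581.8, -68.5, 55.8]
tool_rot: [3.141, -0.0, 1.501]
force: [-0.7, 0.7, 2.1]
width: 15.6
gripper_force: 59.6
```

move_arm(plan=[[[0,0,-1],[0,0,0],0],[[0,0,0],[0,0,0],0]])

```text
clock: 11.3
eef_pos: [581.8, -68.5, 54.8]
tool_rot: [3.142, -0.0, 1.501]
force: [-1.3, 1.5, 2.3]
width: 15.5
gripper_force: 59.7
```

move_arm(plan=[[[0,0,-0.7],[0,0,0],0],[[0,0,0],[0,0,0],0]])

```text
clock: 11.55
eef_pos: [581.9, -68.5, 54.7]
tool_rot: [3.141, -0.0, 1.501]
force: [-1.8, 1.1, 7.0]
width: 15.5
gripper_force: 60.3
```

move_arm(plan=[[[0,0,-0.5],[0,0,0],0],[[-0.15,-2,0],[0,0,0],0],[[-0.15,-2,0],[0,0,0],0],[[0,0,0],[0,0,0],0]])

```text
clock: 12.05
eef_pos: [582.2, -69.7, 54.7]
tool_rot: [3.141, -0.004, 1.503]
force: [-2.2, 6.2, 11.0]
width: 15.3
gripper_force: 60.9
```

move_arm(plan=[[[-0.15,-2,0],[0,0,0],0],[[0,0,0],[0,0,0],0],[[0,0,0],[0,0,0],0]])

```text
clock: 12.42
eef_pos: [582.6, -72.0, 54.7]
tool_rot: [3.14, -0.003, 1.502]
force: [-1.4, 6.4, 9.9]
width: 15.4
gripper_force: 60.7
```

move_arm(plan=[[[-0.1,-2,0],[0,0,0],0],[[-0.1,-2,0],[0,0,0],0],[[-0.1,-1,0],[0,0,0],0],[[0,0,0],[0,0,0],0]])

```text
clock: 12.92
eef_pos: [582.8, -77.1, 54.8]
tool_rot: [3.139, -0.003, 1.502]
force: [0.5, 5.5, 8.9]
width: 15.6
gripper_force: 60.6
```

move_arm(plan=[[[-0.1,-2,0],[0,0,0],0],[[-0.1,-2,0],[0,0,0],0],[[-0.1,-2,0],[0,0,0],0],[[0,0,0],[0,0,0],0]])

```text
clock: 13.42
eef_pos: [582.5, -83.3, 54.8]
tool_rot: [3.139, -0.003, 1.502]
force: [0.1, 4.5, 8.1]
width: 14.9
gripper_force: 60.5
```

move_arm(plan=[[[-0.1,-1,0],[0,0,0],0],[[-0.1,-1,0],[0,0,0],0],[[0,0,0],[0,0,0],0]])

```text
clock: 13.8
eef_pos: [582.2, -86.2, 54.7]
tool_rot: [3.139, -0.002, 1.502]
force: [1.7, 3.9, 9.3]
width: 15.5
gripper_force: 60.5
```

move_arm(plan=[[[-0.1,-1,0],[0,0,0],0],[[0,0,0],[0,0,0],0]])

```text
clock: 14.05
eef_pos: [582.1, -86.3, 54.7]
tool_rot: [3.139, -0.003, 1.502]
force: [1.6, 5.4, 8.5]
width: 15.2
gripper_force: 60.5
```

move_arm(plan=[[[-0.1,-1,0],[0,0,0],0],[[0,0,0],[0,0,0],0]])

```text
clock: 14.3
eef_pos: [582.1, -87.4, 54.7]
tool_rot: [3.139, -0.003, 1.502]
force: [0.6, 4.5, 9.0]
width: 15.5
gripper_force: 60.5
```

move_arm(plan=[[[-0.1,-1,0],[0,0,0],0],[[0,0,0],[0,0,0],0]])

```text
clock: 14.55
eef_pos: [581.9, -88.5, 54.7]
tool_rot: [3.139, -0.002, 1.502]
force: [1.4, 4.4, 8.7]
width: 15.5
gripper_force: 60.5
```

move_arm(plan=[[[-0.1,-1,0],[0,0,0],0],[[0,0,0],[0,0,0],0]])

```text
clock: 14.8
eef_pos: [581.9, -89.0, 54.7]
tool_rot: [3.139, -0.003, 1.502]
force: [0.6, 5.3, 9.0]
width: 15.4
gripper_force: 60.6
```

Run:
```python
from h import *
s=status.read_state()
b=cams.get_image("wrist");cv2.imwrite("pics/w5.png",b)
cv2.imwrite("pics/w5c.png",cv2.resize(b[180:290,140:360],(800,400),interpolation=cv2.INTER_CUBIC))
print(s["clock"],s["eef_pos"],s["force"])
```

```text
14.8 [581.91500197 -89.00715974  54.72814016] [0.57148261 5.33096908 8.97860285]
```

View pics/w5c.png

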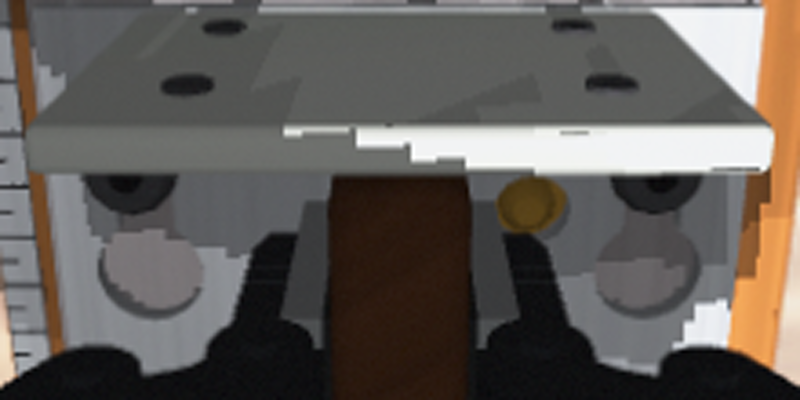

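The screws are now in the slots, and brass shows in the catch hole at crop (530,203). I'll ease off the press and test the lock with a gentle pull back.

move_arm(plan=[[[0,0,0.8],[0,0,0],0],[[0,2,0],[0,0,0],0],[[0,2,0],[0,0,0],0],[[0,0,0],[0,0,0],0]])

```text
clock: 15.35
eef_pos: [580.8, -88.5, 54.7]
tool_rot: [3.14, 0.001, 1.5]
force: [2.9, -1.0, 2.6]
width: 15.3
gripper_force: 59.7
```

move_arm(plan=[[[0,2,0],[0,0,0],0],[[0,2,0],[0,0,0],0],[[0,0,0],[0,0,0],0]])

```text
clock: 15.72
eef_pos: [580.1, -85.8, 54.7]
tool_rot: [3.141, 0.003, 1.499]
force: [0.6, -4.8, 5.5]
width: 15.4
gripper_force: 59.9
```

move_arm(plan=[[[0,2,0],[0,0,0],0],[[0,0,0],[0,0,0],0]])

```text
clock: 15.98
eef_pos: [580.1, -85.6, 54.9]
tool_rot: [3.14, 0.005, 1.498]
force: [1.9, -7.4, 4.6]
width: 15.2
gripper_force: 60.0
```

The pull back is blocked after the hole's play, with force rising and no motion, so it is locked. I'll relax and let go.

move_arm(plan=[[[0,-3,0],[0,0,0],0],[[0,-2.5,0],[0,0,0],0],[[0,0,0],[0,0,0],0],[[0,0,0],[0,0,0],0.5],[[0,0,0],[0,0,0],0.5],[[0,0,0],[0,0,0],0.5],[[0,0,0],[0,0,0],0.5]])

```text
clock: 16.85
eef_pos: [579.8, -86.8, 54.2]
tool_rot: [-3.141, -0.0, 1.501]
force: [-0.1, 0.4, -0.5]
width: 42.8
gripper_force: 0.0
```

move_arm(plan=[[[0,0,5],[0,0,0],0.5],[[0,0,15],[0,0,0],0.5],[[0,0,30],[0,0,0],0.5],[[0,0,40],[0,0,0],0.5],[[0,0,40],[0,0,0],0.5],[[0,20,20],[0,0,0],0.5],[[0,20,0],[0,0,0],0.5],[[0,0,0],[0,0,0],0.5],[[0,0,0],[0,0,0],0.5]])

```text
clock: 17.98
eef_pos: [579.3, -47.4, 203.4]
tool_rot: [-3.14, 0.001, 1.501]
force: [0.2, -0.5, -0.1]
width: 42.7
gripper_force: 0.0
```

Run:
```python
from h import *
s=status.read_state()
b=cams.get_image("wrist");a=cams.get_image("scene")
o=np.zeros((600,800,3),np.uint8)
o[:,:400]=cv2.resize(b[130:310,190:310],(400,600),interpolation=cv2.INTER_CUBIC)
o[:360,400:]=cv2.resize(a[160:250,240:340],(400,360),interpolation=cv2.INTER_CUBIC)
cv2.imwrite("pics/w6.png",o);print(s["clock"],s["eef_pos"],s["force"])
```

```text
17.975 [579.32150903 -47.40482386 203.3975651 ] [ 0.21656884 -0.49285164 -0.12253674]
```

View pics/w6.png

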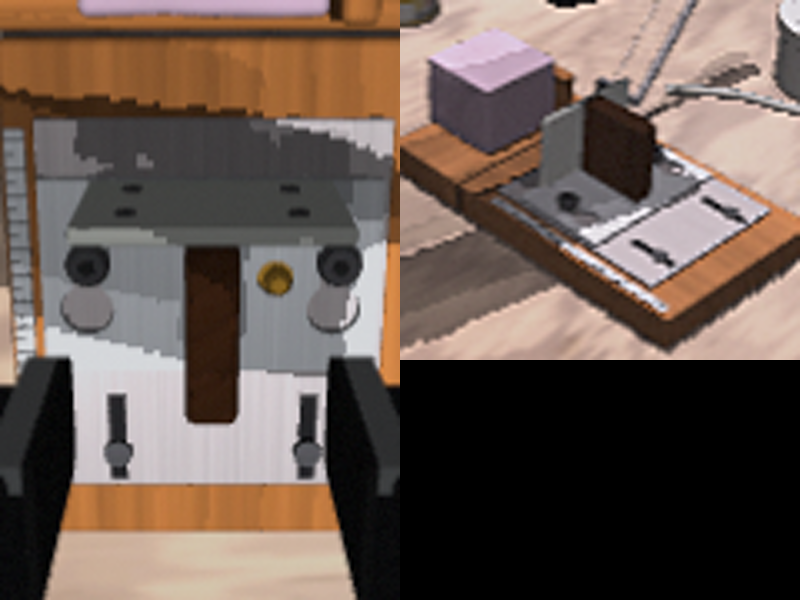

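The stop sits flat with both screws in the slots at crop (87,266) and (340,266). The catch is up in its hole at (275,277), and the soap is untouched.

```bash
python3 -c "
from h import *
print(ctrl.finish_job())"
```

```text
the job is handed in; nothing more can be done
None
```

The stop is fitted and locked on the cutter: a gentle pull back was blocked and the catch shows in its hole. I let go and handed the job in at about 18 s, with wrist-force readings never above about 13 N.

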